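# Stand the tipped cleaner bottles back up in their lane under the bench lamp

### The job

Swing the bench lamp out of the way to your left, its head past the left end of the bottle lane, then stand every tipped bottle upright, cap up, inside the taped lane alongside the one still standing. When all bottles stand, swing the lamp back so that its head hangs over the red spot in the lane. All bottles must be left standing in the lane; leave the other things on the bench where they are.

Things in the scene. Friction and masses are not known exactly. Their poses are not given: they have to be found in the camera images.
- lane: bottle lane, fixed, pose differs between starts: strip 100 mm deep (x), 640 mm long (y), marked flat on the bench by yellow tape at its back and both ends; along its front (robot side) a fixed lip 12 mm high, its face 52 mm from the middle line. Origin: middle of the strip at bench height; x points away from the robot, y along the lane to the robot's left
- lamp_hinge (a point): top of the lamp post, on the upright hinge axis of the lamp arm, 0.235 m above the bench; fixed behind the lane at x = 170, y = 420 mm in the lane's frame. The green post is 24 mm thick with a round foot 80 mm wide, 20 mm high
- lamp (a joint): stiff hinge of the lamp arm (rad), stays where left, 2 to 3 N at the head move it. 0: arm points from the post along the lane's -x, to the robot. Positive: head swings anticlockwise seen from above, to the lane's -y, over the bottles; negative: to the robot's left, past the lane's left end. Stops at -0.6 and 1.35. Head over red spot: 0.954
- lamp_head (a point): on the lamp head's axis, 294 mm from the hinge axis, 0.290 m up, inside the grip: an upright round orange grip 22 mm thick, from 0.262 to 0.315 m, to be pinched from above in any direction. The green head below it is a disc 100 mm wide, 0.212 to 0.242 m up; the arm runs level at 0.245 to 0.259 m
- lamp_spot (a point): centre of the red round spot, 48 mm wide, painted flat on the lane, 180 mm left of the lane's middle
- B1: square white bottle, blue labels, orange cap: body 42 x 42 mm, 112 mm high, then shoulder and cap (30 mm wide) up to 150 mm overall; 0.17 to 0.33 kg. Origin: centre of the underside of its foot; z axis from foot to cap, x and y square to its flat sides. Lies on its side at the start, foot in the lane, cap roughly away from the robot. May be absent
- B2: square white bottle, blue labels, orange cap: body 42 x 42 mm, 112 mm high, then shoulder and cap (30 mm wide) up to 150 mm overall; 0.17 to 0.33 kg. Origin: centre of the underside of its foot; z axis from foot to cap, x and y square to its flat sides. Lies on its side at the start, foot in the lane, cap roughly away from the robot. May be absent
- B3: square white bottle, blue labels, orange cap: body 42 x 42 mm, 112 mm high, then shoulder and cap (30 mm wide) up to 150 mm overall; 0.17 to 0.33 kg. Origin: centre of the underside of its foot; z axis from foot to cap, x and y square to its flat sides. Lies on its side at the start, foot in the lane, cap roughly away from the robot. May be absent
- B4: square white bottle, blue labels, orange cap: body 42 x 42 mm, 112 mm high, then shoulder and cap (30 mm wide) up to 150 mm overall; 0.17 to 0.33 kg. Origin: centre of the underside of its foot; z axis from foot to cap, x and y square to its flat sides. Lies on its side at the start, foot in the lane, cap roughly away from the robot. May be absent
- N1: square white bottle, blue labels, orange cap: body 42 x 42 mm, 112 mm high, then shoulder and cap (30 mm wide) up to 150 mm overall; 0.17 to 0.33 kg. Origin: centre of the underside of its foot; z axis from foot to cap, x and y square to its flat sides. Already stands in the lane at the start
- meter: yellow multimeter, 150 (its x) x 80 x 35 mm, lying between robot and lane; a bystander, to be left alone. Origin: centre of its underside
- spool: wooden wire spool, 70 mm wide, 55 mm high, between robot and lane; a bystander, to be left alone. Origin: centre of its underside
- tin: metal tin, 70 mm wide, 60 mm high, standing between robot and lane; a bystander, to be left alone. Origin: centre of its underside
- driver: red-handled screwdriver, about 200 mm long, lying off the lane's left end; a bystander, to be left alone. Origin: centre of its underside
- tape: black roll of tape, 90 mm wide, 25 mm high, lying between robot and lane; a bystander, to be left alone. Origin: centre of its underside
Not all that is in view belongs to the job. Leave any turquoise look-alike of the B4 alone.

How it is judged:
On the way, in this order (a step that is already met when the one before it is completed fails the run):
1. lamp head swung clear, past the left end of the lane (y of lamp_head in the frame of lane above 0.36 m), for 0.2 s.
2. every tipped bottle stands upright in the lane (angle between each of B1, B2, B3, B4's own z axis and vertical below 0.12 rad and height (world z) of each of B1, B2, B3, B4 below 0.02 m and x of B1 in the frame of lane between -0.038 and 0.038 m and y of B1 in the frame of lane between -0.32 and 0.32 m and linear speed of each of B1, B2, B3, B4 below 0.03 m/s and x of B2 in the frame of lane between -0.038 and 0.038 m and y of B2 in the frame of lane between -0.32 and 0.32 m and x of B3 in the frame of lane between -0.038 and 0.038 m and y of B3 in the frame of lane between -0.32 and 0.32 m and x of B4 in the frame of lane between -0.038 and 0.038 m and y of B4 in the frame of lane between -0.32 and 0.32 m), for 0.3 s.
3. lamp head brought back over the red spot (horizontal distance between lamp_head and lamp_spot below 0.035 m), for 0.2 s.
At the end, for the whole second after the job is handed in: every bottle, tipped or not at the start, stands at rest on the bench, cap up, within 0.12 rad of upright, its foot centre within 38 mm of the lane's middle line and 320 mm of its middle along it; lamp head at rest within 35 mm horizontally of the red spot's centre (all of step 2 and angle between N1's own z axis and vertical below 0.12 rad and height (world z) of N1 below 0.02 m and x of N1 in the frame of lane between -0.038 and 0.038 m and y of N1 in the frame of lane between -0.32 and 0.32 m and linear speed of N1 below 0.03 m/s and horizontal distance between lamp_head and lamp_spot below 0.035 m and velocity of joint lamp between -0.05 and 0.05 rad/s); the robot touches nothing.
It fails at once if another thing on the bench was pushed more than 50 mm (distance of any of meter, spool, tin, driver, tape from where it was at the start of the episode above 0.05 m).
Of B1, B2, B3, B4 only 3 to 4 are there at a start; the rules pass over those that are not, and their reading is None.
At some moment in a run one of B1, B2, B3, B4 may be knocked a few centimetres aside while the robot is not near it.
Once in a run the grip may slacken for a moment while it holds something.
It also fails if it takes over 210 s, if anything falls off the work surface, if the arm or the gripper's body presses on something with over 40 N, if the wrist force passes 120 N, or if a joint passes its speed limit or range.

### The arm

A 6-joint arm with a two-finger parallel gripper is mounted at the origin on the work surface. World frame = base frame: x ahead of the robot, y to its left, z up, the work surface at z = 0. Lengths are in m, angles in rad, forces in N, time in s.
With the tool pointing down it reaches from about 0.225 to 0.875 m from the base axis. Payload 3.4 kg.
Tool frame: the origin (TCP) lies midway between the tips of the shut fingers; the grasp point (between the pads) lies 19 mm behind it; z points along the fingers, y is the line along which they close (so a half turn about z gives the same grasp; the last joint's range is limited). The gripper opens to 85 mm and grips with 20 to 120 N. Pads are 22 mm wide; open, the fingers measure 114 mm over their backs; the gripper's body (76 mm by 85 mm) begins 54 mm behind the grasp point. The pads swing forward as they close: fully open they stand 13 mm farther back than shut.
Start: joints at [-1.358, 0.276, 1.505, -0, 1.361, -0.121], TCP at [0.188, -0.543, 0.231] pointing down, gripper open.
Joint ranges: [-2.89, 2.89], [-0.75, 2.08], [0.22, 2.7], [-1.18, 4.32], [0.11, 2.71], [-2.7, 2.7]. Speed limits (rad/s): [2.57, 2.57, 3.14, 3.14, 3.14, 3.14].

### API

Orientations are given as a unit quaternion [w, x, y, z].
In Python, from rig import * gives the robot as it stands.
- The arm moves only by the tool apply_moves, never from a script. Its argument "steps" is one flat list of numbers, 4 for each row, row after row: the shift along the world's x, y, z in cm, then the turn about the world's z in degrees. A call has 1 to 8 rows; each row is the pose to reach, as a shift and turn from the pose commanded when the call began; what a row does not reach only later rows make up. A row lasts 1/12 s, in which the tool goes at most 41.7 mm and 7.16 degrees, less where a joint would pass 70% of its speed; a pose out of reach is approached as far as the arm can. A call with a gripper value outside its range is refused whole. "jaw" is the closure in counts, from 0 (fully open) to 255 (shut), set as the call begins (left out, the last holds). The fingers move at their own pace and stop on an object; "newtons" is the grip in N (left out, the last holds). Time passes only in rows, so rows that repeat a pose let the fingers close. It gives the time, the measured TCP pose, the force, the opening and the grip force at its end, in the units of the state.
- get_state(): the state, without advancing time (a new reading comes with each control period).
- get_image(name): name is "side" or "top" or "wrist"; returns the picture (480x640x3 uint8, red, green, blue); there is no depth.
- calibration(name): a dict with "fx", "fy", "cx", "cy" (pixels), "k1" (the pictures are not rectified: a ray, as slopes to the right and down, at radius r is drawn at 1 + k1 r^2 times it, then the intrinsics apply), "xyz" and "rotation" of the camera in the world. Camera axes: x right, y up, looking along -z (the intrinsics and any distortion apply to the point x, -y, -z); pixel columns grow to the right and rows downward; lengths in m; the calibration is good to about 2 mm. A picture is of the moment at which its call begins: read the wrist's pose just before it. calibration takes no time and is no camera call; for the wrist camera it gives the pose at the moment of the call.
- sign_off(): hands the job in; it is judged then, once.
The state is a dict: "clock": time; "qpos": joint angles; "qd": joint speeds; "effort": joint torques, N m; "position": TCP position; "ee_rot": TCP orientation; "contact_force": force on the tool from outside, world axes, zero at the start; "moment": the same for the moment, N m; "width": finger opening in m; "gripper_force": force on a finger pad.
Only numpy, scipy, OpenCV 4.12 (cv2) and the standard library are available. Lean on these libraries where they do the work, as an engineer would, in place of code of your own. Each camera call takes 0.05 s, during which the arm holds its last target. There are 200 camera calls.

## Working session

There is one attempt and no reset: what is moved stays moved. The work goes in short steps, Python scripts to look and compute and a tool call to move; the robot and the scene stay as the last step left them, time stands still between calls to the robot, and variables do not carry over. Pictures are saved under pics/ and viewed, at most 14 in all, crops included, and the job is handed in when it is done.

Besides the shell and the picture viewer there is one more tool, called after "Call:" as name(argument=value, ...) on one line, values as JSON. apply_moves: Moves the arm, as the interface text tells. Its arguments: {"type":"object","properties":{"steps":{"type":"array","items":{"type":"number"}},"jaw":{"type":"number"},"newtons":{"type":"number"}},"required":["steps"]}

```bash
ls; mkdir -p pics; cat > h.py <<'E'
from rig import *
import numpy as np, cv2
def pix2ray(c,uv):
    K=np.array([[c['fx'],0,c['cx']],[0,c['fy'],c['cy']],[0,0,1.]])
    p=cv2.undistortPoints(np.array(uv,float).reshape(-1,1,2),K,np.array([c['k1'],0,0,0.]))[:,0]
    R=np.array(c['rotation']).reshape(3,3)
    return np.c_[p[:,0],-p[:,1],-np.ones(len(p))]@R.T
def onplane(c,uv,z):
    d=pix2ray(c,uv);o=np.array(c['xyz']);return o+d*((z-o[2])/d[:,2])[:,None]
def proj(c,P):
    R=np.array(c['rotation']).reshape(3,3);q=(np.array(P,float).reshape(-1,3)-c['xyz'])@R
    s=np.c_[q[:,0],-q[:,1]]/-q[:,2:];s=s*(1+c['k1']*(s**2).sum(1))[:,None]
    return s*[c['fx'],c['fy']]+[c['cx'],c['cy']]
def grab(n,f=None):
    c=calibration(n);im=get_image(n)
    if f: cv2.imwrite(f'pics/{f}.png',im[:,:,::-1])
    return c,im
E
python3 - <<'E'
from h import *
for n in ['top','side']:
    c,im=grab(n,n+'0');print(n,c)
print(get_state())
E
```

```text
pics
top {'fx': 450.56529153891125, 'fy': 450.56529153891125, 'cx': 316.09920826544, 'cy': 234.8888481535546, 'k1': -0.10990841368817687, 'xyz': array([0.43832789, 0.01356997, 1.24195456]), 'rotation': array([-0.69776668, -0.02101187,  0.01069958,  0.71593692])}
side {'fx': 456.6360015447597, 'fy': 456.6360015447597, 'cx': 313.90905642800647, 'cy': 239.23840900600385, 'k1': -0.03277697403043516, 'xyz': array([0.07303546, 0.67410385, 0.9103939 ]), 'rotation': array([-0.24868812, -0.10752736,  0.38782287,  0.88101391])}
{'clock': 0.1, 'qpos': array([-1.35800092e+00,  2.76545201e-01,  1.50602977e+00,  4.33930683e-05,
        1.36068980e+00, -1.20982237e-01]), 'qd': array([-0.00158784, -0.00110958, -0.00191314,  0.00136977, -0.0008556 ,
       -0.00078185]), 'effort': array([ 9.18817786e-04, -4.17700696e+01, -2.46404725e+01, -1.22145611e-04,
        5.81893066e-03,  1.50216692e-05]), 'position': array([ 0.18829652, -0.54279197,  0.23050928]), 'ee_rot': array([-8.36152654e-04,  9.86106763e-01,  1.66110666e-01, -1.71739148e-05]), 'contact_force': array([ 0.39388743,  0.50798273, -0.07633677]), 'moment': array([-0.02125058, -0.02615226,  0.01032345]), 'gripper_force': 0.0, 'width': 0.08547662584826163}
```

Rotation is a quaternion; I'll fix the helper.

```bash
sed -i "s/np.array(c\['rotation'\]).reshape(3,3)/Rq(c['rotation'])/" h.py; sed -i '2a from scipy.spatial.transform import Rotation\ndef Rq(q): return Rotation.from_quat(np.roll(q,-1)).as_matrix()' h.py
python3 - <<'E'
from h import *
c=calibration('top');print(proj(c,[[.4,0,0],[.6,0,0],[.4,.3,0]]))
print(Rq(get_state()['ee_rot']))
E
```

```text
[[328.22455916 268.82798751]
 [326.30514161 196.51058843]
 [220.04122027 271.35428325]]
[[ 9.44814493e-01  3.27605673e-01 -3.11658375e-04]
 [ 3.27605730e-01 -9.44813095e-01  1.64336603e-03]
 [ 2.43917121e-04 -1.65477711e-03 -9.99998601e-01]]
```

View pics/top0.png

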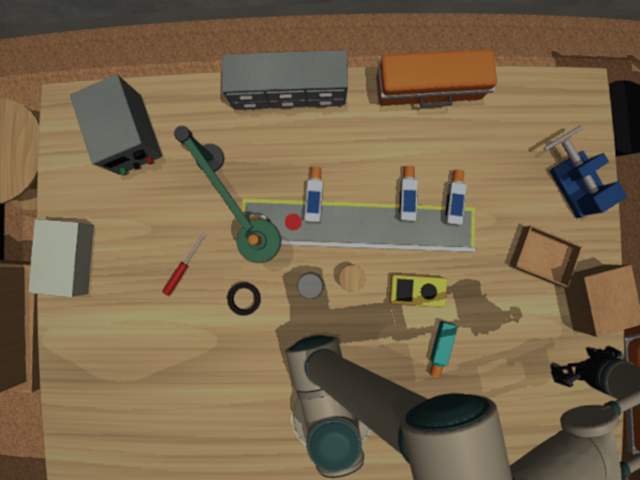

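View pics/side0.png

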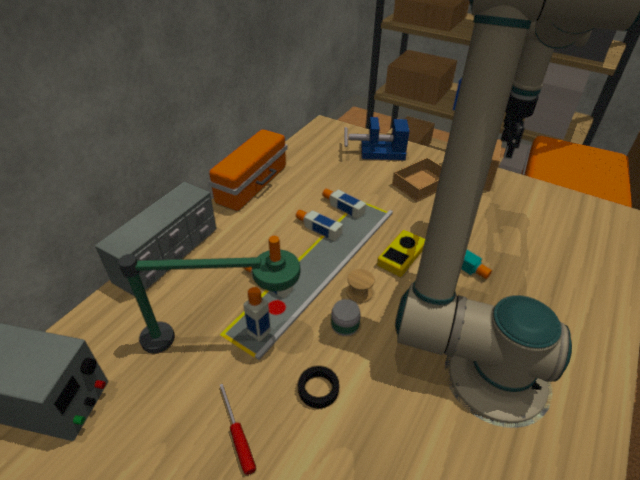

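```bash
cat >> h.py <<'E'
def mask(im,lo,hi,roi=None):
    m=cv2.inRange(cv2.cvtColor(im,cv2.COLOR_RGB2HSV),np.array(lo),np.array(hi))
    if roi is not None:
        k=np.zeros_like(m);x0,y0,x1,y1=roi;k[y0:y1,x0:x1]=255;m&=k
    return m
def blobs(m,amin=20):
    n,l,s,ce=cv2.connectedComponentsWithStats(m);return [(s[i,4],ce[i],s[i,:4]) for i in range(1,n) if s[i,4]>=amin]
E
python3 - <<'E'
from h import *
im=cv2.imread('pics/top0.png')[:,:,::-1].copy();c=calibration('top')
m=mask(im,[22,120,100],[35,255,255],(235,190,485,262))
print([(a,b.round(1),s) for a,b,s in blobs(m)])
for a,b,s in blobs(mask(im,[0,170,110],[3,255,255],(270,200,320,245))): print('red',a,b,onplane(c,[b],0))
yx=np.argwhere(m)[:,::-1].astype(float);P=onplane(c,yx,0)[:,:2]
# back line, right end line
def line(Q):
    vx,vy,x,y=cv2.fitLine(Q.astype(np.float32),cv2.DIST_HUBER,0,.001,.001).ravel();return np.array([vx,vy]),np.array([x,y])
back=P[(yx[:,1]<213)&(yx[:,0]>252)&(yx[:,0]<468)];d,p=line(back);print('back',d,p,np.degrees(np.arctan2(d[1],d[0])))
R=P[(yx[:,0]>468)];L=P[yx[:,0]<252]
d=d*np.sign(d[1]);ex=np.array([d[1],-d[0]])
print('ex',ex,'back off',(back@ex).mean(), 'R y',np.percentile(R[( (R@ex)<(back@ex).mean()-.015)]@d,[5,50,95]),'L',np.percentile(L@d,[5,50,95,99.5]))
print('R xrange',np.percentile(R@ex,[1,99]))
# labels/caps
for a,b,s in blobs(mask(im,[5,170,120],[15,255,255],(230,150,480,260)),8): print('orange',a,b.round(1),s)
for a,b,s in blobs(mask(im,[105,120,40],[125,255,255],(230,150,480,260)),8): print('blue',a,b.round(1),s,onplane(c,[b],.042).round(3))
E
```

```text
[(np.int32(270), array([269.3, 201.5]), array([241, 198,  64,  15], dtype=int32)), (np.int32(270), array([359.8, 203.9]), array([322, 201,  77,   7], dtype=int32)), (np.int32(95), array([430.9, 206.8]), array([417, 205,  28,   5], dtype=int32)), (np.int32(152), array([472.1, 224.5]), array([465, 207,  10,  40], dtype=int32))]
red 190 [292.83157895 221.53684211] [[0.53293892 0.09439528 0.        ]]
back [0.06410535 0.99794316] [ 0.5766447  -0.10084881] 86.32451
ex [ 0.99794316 -0.06410535] back off 0.5818395237873439 R y [-0.37686486 -0.37307302 -0.3685155 ] L [0.25021411 0.26668752 0.27276706 0.27437973]
R xrange [0.47695679 0.58582565]
orange 91 [315.7 171.9] [311 167  10  11]
orange 84 [409.1 170.8] [405 166   9  10]
orange 80 [458.4 174.8] [454 170  10  10]
orange 8 [253.9 217.4] [251 217   7   2]
orange 45 [252.  238.6] [249 235   9   9]
blue 217 [409.1 200.6] [404 191  11  20] [[ 0.578 -0.221  0.042]]
blue 210 [313.1 201.6] [308 192  12  21] [[0.582 0.036 0.042]]
blue 215 [456.8 204.3] [451 194  13  21] [[ 0.565 -0.351  0.042]]
```

```bash
cat >> h.py <<'E'
EX=np.array([.99794,-.06411]);EY=np.array([.06411,.99794]);O=EX*.527+EY*-.0516
def W(x,y): return O+EX*x+EY*y
def Ln(p): p=np.asarray(p)[...,:2]-O; return np.stack([p@EX,p@EY],-1)
H=W(.170,.420)
E
python3 - <<'E'
from h import *
im=cv2.imread('pics/top0.png')[:,:,::-1].copy();c=calibration('top')
print('O',O,'H',H)
h=onplane(c,[[252.,238.6]],.315)[0]
# grip top in top view: refine by side view too
cs=calibration('side');ims=cv2.imread('pics/side0.png')[:,:,::-1].copy()
for a,b,s in blobs(mask(ims,[3,170,90],[16,255,255],(180,220,300,320)),8): print('side orange',a,b,s)
l=Ln(h);print('head',h,l,np.hypot(*(h[:2]-H)),'theta',np.arctan2(.42-l[1],.17-l[0]))
for cap,lab in [((315.7,171.9),(313.1,201.6)),((409.1,170.8),(409.1,200.6)),((458.4,174.8),(456.8,204.3))]:
    C=onplane(c,[cap],.033)[0];B=onplane(c,[lab],.042)[0];u=C-B;dist=np.hypot(*u[:2])
    print('cap',C.round(4),Ln(C).round(4),'lab',B.round(4),Ln(B).round(4),dist,np.degrees(np.arctan2(u[1],u[0])))
E
```

```text
O [ 0.5226063  -0.08527967] H [0.7191823  0.32295643]
side orange 100 [274.   241.02] [269 235  11  15]
side orange 16 [248.875  268.5625] [246 267   6   4]
side orange 115 [253.6173913  292.04347826] [248 287  13  13]
head [0.47587644 0.15928259 0.315     ] [-0.06231248  0.24106262] 0.29323517042546937 theta 0.6563321184769024
cap [0.6636 0.0273 0.033 ] [0.1335 0.1214] lab [0.5818 0.0362 0.042 ] [0.0513 0.125 ] 0.08228601886683395 -6.2016908418613665
cap [ 0.6603 -0.2262  0.033 ] [ 0.1464 -0.1318] lab [ 0.5779 -0.2213  0.042 ] [ 0.0639 -0.1321] 0.08252702115483156 -3.465501939931277
cap [ 0.6466 -0.3614  0.033 ] [ 0.1414 -0.2676] lab [ 0.565  -0.3505  0.042 ] [ 0.0593 -0.2619] 0.08236889797428815 -7.63453388149254
```

```bash
python3 - <<'E'
import cv2
a=cv2.imread('pics/top0.png')[155:265,235:485];b=cv2.imread('pics/side0.png')[170:360,200:400]
a=cv2.resize(a,None,fx=3,fy=3,interpolation=2)
cv2.imwrite('pics/c1.png',a)
E
```

```text
(no output)
```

View pics/c1.png

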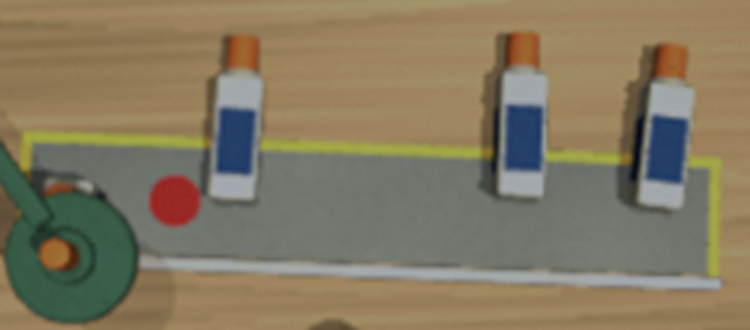

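Call:
apply_moves(steps=[5, 10, 12, -20, 5, 10, 12, -20, 5, 10, 12, -20, 10, 24, 12, -20, 16, 38, 12, -20, 16, 38, 12, -20, 16, 38, 12, -20, 16, 38, 12, -20], jaw=0, newtons=20)

```text
clock: 0.77
position: [0.3034, -0.2725, 0.3421]
ee_rot: [-0.0, 1.0, -0.008, 0.0]
contact_force: [0.2, -0.1, 0.5]
width: 0.0854
gripper_force: 0.0
```

Call:
apply_moves(steps=[17, 43, 1, 0, 17, 43, 1, 0, 17, 43, 1, 0, 17, 43, 1, 0, 17, 43, 1, 0, 17, 43, 1, 0, 17, 43, 1, 0, 17, 43, 1, 0])

```text
clock: 1.43
position: [0.4258, 0.0375, 0.3493]
ee_rot: [0.0, 1.0, -0.007, 0.0]
contact_force: [1.1, -0.8, -0.7]
width: 0.0857
gripper_force: 0.0
```

Call:
apply_moves(steps=[5, 13, 0, 0, 5, 13, 0, 0, 5, 13, 0, 0, 5, 13, 0, 0, 5, 13, 0, 0, 5, 13, 0, 0])

```text
clock: 1.93
position: [0.4755, 0.1654, 0.3486]
ee_rot: [0.001, 1.0, -0.007, -0.001]
contact_force: [0.1, -0.9, 0.1]
width: 0.0854
gripper_force: 0.0
```

Call:
apply_moves(steps=[0, -0.6, 0, 0, 0, -0.6, -4, 0, 0, -0.6, -7.6, 0, 0, -0.6, -7.6, 0, 0, -0.6, -7.6, 0])

```text
clock: 2.35
position: [0.4743, 0.1573, 0.2726]
ee_rot: [0.001, 1.0, -0.009, -0.002]
contact_force: [0.8, -0.3, 1.4]
width: 0.0856
gripper_force: 0.0
```

Call:
apply_moves(steps=[0, 0, 0, 0, 0, 0, 0, 0, 0, 0, 0, 0, 0, 0, 0, 0, 0, 0, 0, 0, 0, 0, 0, 0], jaw=255, newtons=30)

```text
clock: 2.85
position: [0.4762, 0.1591, 0.2745]
ee_rot: [0.0, 1.0, -0.008, 0.001]
contact_force: [-1.6, -1.6, 4.8]
width: 0.0213
gripper_force: 29.2
```

```bash
python3 - <<'E'
from h import *
def head(t): return H-.294*(EX*np.cos(t)+EY*np.sin(t))
h0=head(.656)
for t in [.656,.55,.45,.35,.25,.15,.05,-.05,-.15,.954]: print(t,((head(t)-h0)*100).round(1),head(t).round(3))
E
```

```text
0.656 [0. 0.] [0.475 0.159]
0.55 [-1.6  2.7] [0.459 0.186]
0.45 [-2.8  5.3] [0.447 0.212]
0.35 [-3.8  8.1] [0.437 0.24 ]
0.25 [-4.5 11. ] [0.43  0.269]
0.15 [-4.9 13.9] [0.426 0.298]
0.05 [-5.  16.8] [0.425 0.327]
-0.05 [-4.8 19.8] [0.427 0.356]
-0.15 [-4.3 22.7] [0.432 0.385]
0.954 [ 5.9 -6.4] [0.534 0.095]
```

Call:
apply_moves(steps=[-1.6, 2.7, 0, 0, -2.8, 5.3, 0, 0, -3.8, 8.1, 0, 0, -4.5, 11.0, 0, 0, -4.9, 13.9, 0, 0, -5.0, 16.8, 0, 0, -4.8, 19.8, 0, 0, -4.3, 22.7, 0, 0])

```text
clock: 3.52
position: [0.4311, 0.3866, 0.274]
ee_rot: [0.001, 1.0, -0.008, -0.001]
contact_force: [3.2, -5.4, 2.5]
width: 0.0211
gripper_force: 29.8
```

Call:
apply_moves(steps=[0, 0, 0, 0, 0, 0, 0, 0, 0, 0, 0, 0, 0, 0, 0, 0])

```text
clock: 3.85
position: [0.4315, 0.3879, 0.274]
ee_rot: [-0.001, 1.0, -0.007, -0.001]
contact_force: [-4.4, 3.6, 4.0]
width: 0.0213
gripper_force: 29.9
```

Call:
apply_moves(steps=[0, 0, 0, 0, 0, 0, 0, 0, 0, 0, 0, 0, 0, 0, 0, 0, 0, 0, 4, 0, 0, 0, 8, 0, 0, 0, 8, 0], jaw=0)

```text
clock: 4.43
position: [0.4356, 0.3876, 0.3611]
ee_rot: [-0.004, 1.0, -0.008, 0.006]
contact_force: [1.4, 0.9, 1.4]
width: 0.0854
gripper_force: 0.0
```

```bash
python3 - <<'E'
from h import *
c,im=grab('top','top1');grab('side','side1')
for a,b,s in blobs(mask(im,[5,170,120],[15,255,255],(120,150,480,300)),8): print('orange',a,b.round(1),s)
for a,b,s in blobs(mask(im,[105,120,40],[125,255,255],(230,150,480,260)),8): print('blue',a,b.round(1),s,onplane(c,[b],.042).round(3))
a=cv2.imread('pics/top1.png')[150:300,150:410];cv2.imwrite('pics/c2.png',cv2.resize(a,None,fx=3,fy=3))
E
```

```text
orange 91 [315.7 171.9] [311 167  10  11]
orange 84 [409.1 170.8] [405 166   9  10]
orange 80 [458.4 174.8] [454 170  10  10]
orange 46 [253.6 220.7] [250 217  11  10]
blue 218 [409.  200.6] [404 191  11  20] [[ 0.578 -0.221  0.042]]
blue 210 [313.1 201.6] [308 192  12  21] [[0.582 0.036 0.042]]
blue 215 [456.8 204.3] [451 194  13  21] [[ 0.565 -0.351  0.042]]
```

View pics/c2.png

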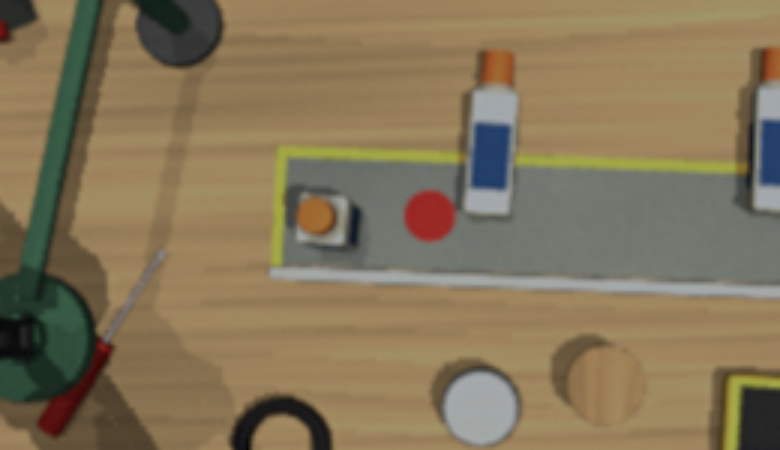

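Call:
apply_moves(steps=[0, 0, 2, 0, 19.5, -35.7, 2, -5, 19.5, -35.7, 2, -5, 19.5, -35.7, 2, -5, 19.5, -35.7, 2, -5, 19.5, -35.7, 2, -5, 19.5, -35.7, 2, -5, 19.5, -35.7, 2, -5])

```text
clock: 5.2
position: [0.5728, 0.1281, 0.3717]
ee_rot: [0.0, 0.999, -0.051, -0.001]
contact_force: [0.1, 1.4, -0.2]
width: 0.0859
gripper_force: 0.0
```

```bash
python3 - <<'E'
from h import *
s=get_state();x=Rq(s['ee_rot'])[:,0];print(((np.array([.6305,.0309,.10])-s['position'])*100).round(2),np.degrees(np.arctan2(x[1],x[0])))
E
```

```text
[  5.77  -9.72 -27.17] -5.893730954730749
```

Call:
apply_moves(steps=[5.7, -9.7, 0, 0, 5.7, -9.7, 0, 0, 5.7, -9.7, -3, 0, 5.7, -9.7, -30, 0, 5.7, -9.7, -30, 0, 5.7, -9.7, -30, 0, 5.7, -9.7, -30, 0, 5.7, -9.7, -30, 0])

```text
clock: 5.87
position: [0.6281, 0.0329, 0.1318]
ee_rot: [0.0, 0.999, -0.052, -0.001]
contact_force: [0.9, 0.7, 0.9]
width: 0.0854
gripper_force: 0.0
```

```bash
python3 - <<'E'
from h import *
import time
for i in range(3): 
    c,im=grab('wrist','w%d'%i if i==0 else None)
s=get_state();x=Rq(s['ee_rot'])[:,0];print(((np.array([.6305,.0309,.005])-s['position'])*100).round(2),np.degrees(np.arctan2(x[1],x[0])))
E
```

```text
[  0.44  -0.24 -12.58] -5.892572749933054
```

View pics/w0.png

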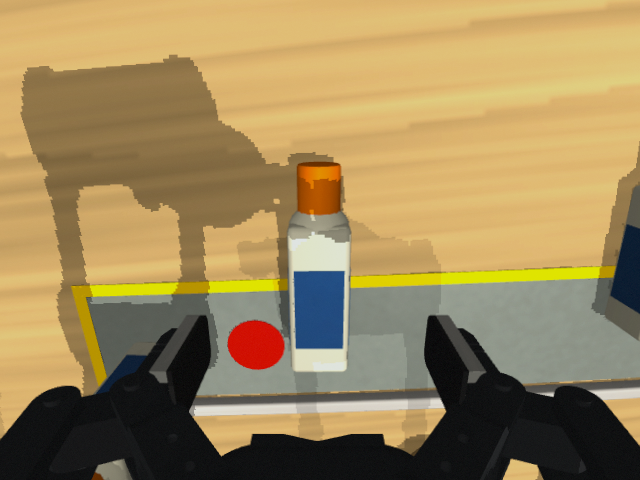

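Call:
apply_moves(steps=[0.4, -0.2, -4, 0, 0.4, -0.2, -8, 0, 0.4, -0.2, -11, 0, 0.4, -0.2, -12.5, 0, 0.4, -0.2, -12.5, 0, 0.4, -0.2, -12.5, 0])

```text
clock: 6.52
position: [0.6356, 0.0313, 0.0121]
ee_rot: [0.0, 0.999, -0.051, 0.002]
contact_force: [1.3, -0.8, -0.1]
width: 0.0854
gripper_force: 0.0
```

Call:
apply_moves(steps=[0, 0, 0, 0, 0, 0, 0, 0, 0, 0, 0, 0, 0, 0, 0, 0, 0, 0, 0, 0, 0, 0, 0, 0], jaw=255, newtons=20)

```text
clock: 7.02
position: [0.6349, 0.0313, 0.012]
ee_rot: [0.0, 0.999, -0.051, 0.002]
contact_force: [-0.3, -0.7, 6.5]
width: 0.0417
gripper_force: 21.9
```

Call:
apply_moves(steps=[-0.5, 0.1, 1.4, 0, -1.2, 0.1, 2.7, 0, -2.1, 0.2, 3.9, 0, -3.1, 0.3, 4.9, 0, -4.3, 0.5, 5.8, 0, -5.5, 0.6, 6.6, 0])

```text
clock: 7.52
position: [0.5771, 0.0377, 0.0774]
ee_rot: [-0.0, 0.999, -0.051, 0.0]
contact_force: [-0.8, -0.2, -3.2]
width: 0.0418
gripper_force: 21.5
```

```bash
python3 - <<'E'
from h import *
print(get_state()['position'],get_state()['contact_force'])
c,im=grab('side');cv2.imwrite('pics/s2.png',cv2.resize(im[150:370,180:400,::-1],None,fx=2.5,fy=2.5))
E
```

```text
[0.57710081 0.03773319 0.07743258] [-0.75691663 -0.22640593 -3.22665626]
```

View pics/s2.png

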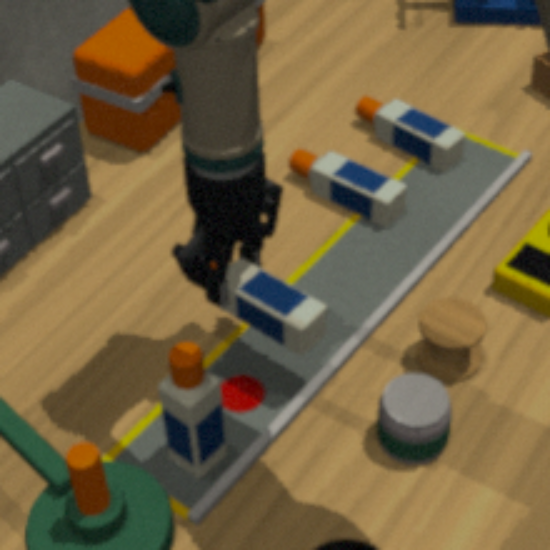

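Call:
apply_moves(steps=[1.6, -0.1, 0, 2.5, 1.6, -0.1, -2.5, 2.5, 1.6, -0.1, -4.5, 2.5, 1.6, -0.1, -5.9, 2.5, 1.6, -0.1, -5.9, 2.5, 1.6, -0.1, -5.9, 2.5])

```text
clock: 8.07
position: [0.5936, 0.0365, 0.0166]
ee_rot: [0.0, 1.0, -0.029, -0.001]
contact_force: [-0.3, 0.3, -3.7]
width: 0.0417
gripper_force: 21.5
```

Call:
apply_moves(steps=[-0.2, 0, 0, 0, -0.4, 0, 0, 0, -0.6, 0, 0, 0, -0.6, 0, 0, 0])

```text
clock: 8.4
position: [0.5884, 0.0364, 0.0181]
ee_rot: [0.0, 1.0, -0.029, 0.0]
contact_force: [0.1, -0.8, -2.6]
width: 0.0415
gripper_force: 21.5
```

Call:
apply_moves(steps=[-0.2, 0, 0, 0, -0.4, 0, 0, 0, -0.5, 0, 0, 0])

```text
clock: 8.65
position: [0.5833, 0.0364, 0.0174]
ee_rot: [0.0, 1.0, -0.029, -0.0]
contact_force: [1.0, -0.2, -3.0]
width: 0.042
gripper_force: 21.5
```

Call:
apply_moves(steps=[-0.2, 0, 0, 0, -0.4, 0, 0, 0, -0.4, 0, 0, 0])

```text
clock: 8.9
position: [0.5822, 0.0363, 0.018]
ee_rot: [0.0, 1.0, -0.03, 0.003]
contact_force: [5.0, 0.1, -3.2]
width: 0.0417
gripper_force: 21.6
```

```bash
python3 - <<'E'
from h import *
print(get_state()['position'],get_state()['contact_force'])
c,im=grab('side');cv2.imwrite('pics/s3.png',cv2.resize(im[240:320,220:340,::-1],None,fx=5,fy=5,interpolation=2))
E
```

```text
[0.58218848 0.03628333 0.01803399] [ 5.02113115  0.11546845 -3.24034097]
```

View pics/s3.png

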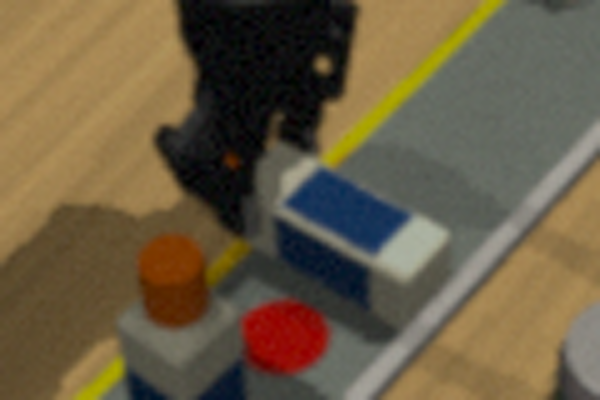

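Call:
apply_moves(steps=[-0.4, 0, 0, 0, -0.6, 0, 0.3, 0, -0.8, 0, 0.9, 0, -0.9, 0.1, 1.3, 0, -0.9, 0.1, 1.3, 0])

```text
clock: 9.37
position: [0.5751, 0.0369, 0.0325]
ee_rot: [0.0, 1.0, -0.029, 0.005]
contact_force: [7.9, -1.2, 1.2]
width: 0.0419
gripper_force: 12.9
```

Call:
apply_moves(steps=[-0.3, 0, 0.6, 0, -0.6, 0, 1.1, 0, -0.6, 0, 1.1, 0])

```text
clock: 9.62
position: [0.5682, 0.0371, 0.0433]
ee_rot: [0.0, 1.0, -0.029, 0.004]
contact_force: [6.1, -0.2, 1.0]
width: 0.0418
gripper_force: 23.9
```

```bash
python3 - <<'E'
from h import *
print(get_state()['position'],get_state()['contact_force'])
c,im=grab('side');cv2.imwrite('pics/s4.png',cv2.resize(im[240:320,220:340,::-1],None,fx=5,fy=5,interpolation=2))
E
```

```text
[0.56818077 0.03705113 0.04333872] [ 6.0914475  -0.18178999  0.99312713]
```

View pics/s4.png

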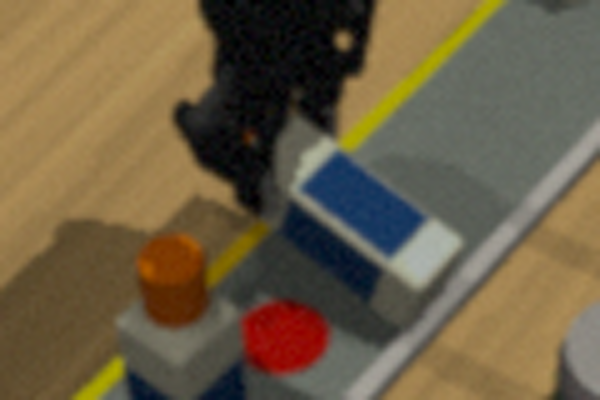

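Call:
apply_moves(steps=[-0.5, 0, 0.7, 0, -1.0, 0.1, 1.4, 0, -1.5, 0.1, 1.9, 0, -2.1, 0.1, 2.5, 0, -2.7, 0.2, 3.0, 0, -3.3, 0.2, 3.4, 0])

```text
clock: 10.17
position: [0.5332, 0.0392, 0.0764]
ee_rot: [0.0, 1.0, -0.029, 0.002]
contact_force: [4.5, 0.1, 0.8]
width: 0.0418
gripper_force: 24.0
```

Call:
apply_moves(steps=[-0.7, 0, 0.4, 0, -1.3, 0.1, 0.7, 0, -1.9, 0.1, 0.9, 0, -2.5, 0.2, 1.1, 0, -3.1, 0.2, 1.2, 0, -3.1, 0.2, 1.2, 0])

```text
clock: 10.67
position: [0.5005, 0.0413, 0.0884]
ee_rot: [0.0, 1.0, -0.029, 0.001]
contact_force: [4.8, -1.5, 6.8]
width: 0.0419
gripper_force: 25.4
```

```bash
python3 - <<'E'
from h import *
print(get_state()['position'],get_state()['contact_force'])
c,im=grab('side');cv2.imwrite('pics/s5.png',cv2.resize(im[220:330,220:360,::-1],None,fx=5,fy=5,interpolation=2))
E
```

```text
[0.5004588  0.04126271 0.08838024] [ 4.80496989 -1.52714312  6.75912153]
```

View pics/s5.png

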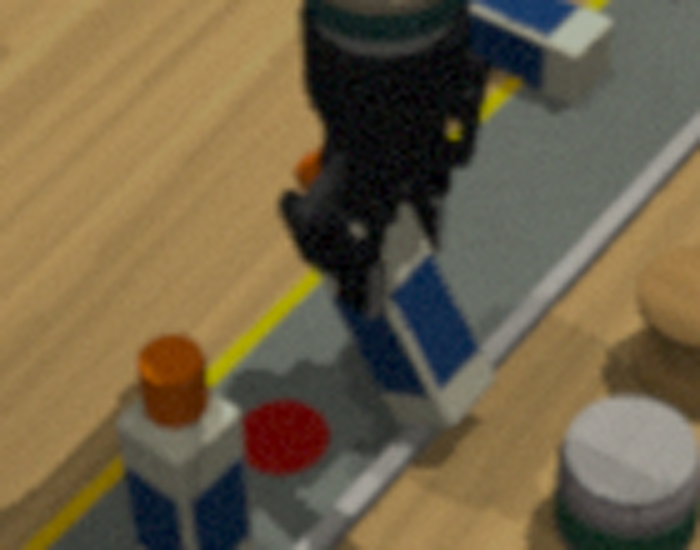

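Call:
apply_moves(steps=[0, 0, 2, 0, 4, -0.2, 2.5, 0, 8, -0.5, 2.5, 0, 8, -0.5, 2.5, 0, 8, -0.5, 1.0, 0, 8, -0.5, 0.3, 0, 8, -0.5, 0, 0, 8, -0.5, 0, 0])

```text
clock: 11.38
position: [0.5773, 0.0367, 0.085]
ee_rot: [-0.0, 1.0, -0.029, -0.004]
contact_force: [-0.4, -0.1, -3.4]
width: 0.0414
gripper_force: 24.1
```

```bash
python3 - <<'E'
from h import *
s=get_state();print(s['position'],s['contact_force'],Ln(s['position']))
c,im=grab('side');cv2.imwrite('pics/s6.png',cv2.resize(im[200:330,200:360,::-1],None,fx=4,fy=4,interpolation=2))
E
```

```text
[0.57727672 0.03670825 0.08499783] [-0.39936607 -0.0675428  -3.44744979] [0.04673715 0.12524155]
```

View pics/s6.png

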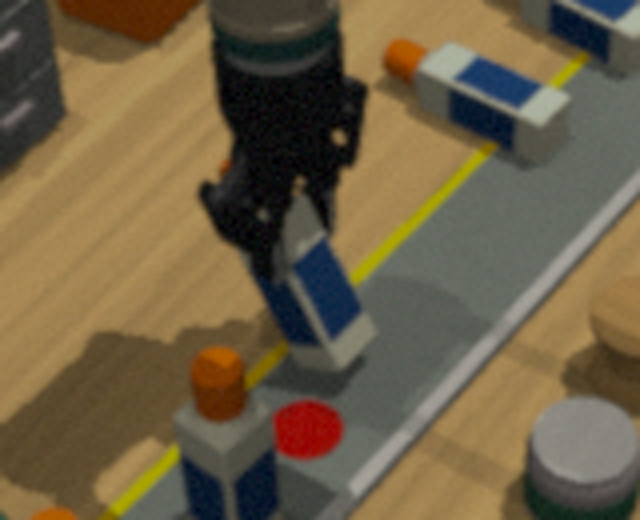

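Call:
apply_moves(steps=[0, 0, -0.4, 0, 0, 0, -0.8, 0, 0, 0, -0.8, 0])

```text
clock: 11.68
position: [0.5817, 0.0364, 0.0805]
ee_rot: [0.0, 1.0, -0.029, 0.002]
contact_force: [-0.1, -0.2, 1.9]
width: 0.0416
gripper_force: 24.9
```

Call:
apply_moves(steps=[0, 0, -0.4, 0, -0.8, 0, -0.2, 0, -1.6, 0.1, 0, 0, -2.5, 0.1, 0.2, 0, -2.5, 0.1, 0.2, 0])

```text
clock: 12.1
position: [0.5519, 0.0377, 0.0808]
ee_rot: [-0.0, 1.0, -0.029, -0.002]
contact_force: [-0.7, 0.7, -3.2]
width: 0.0415
gripper_force: 24.7
```

Call:
apply_moves(steps=[0, 0, 1.2, 0, -2.0, 0.1, 1.3, 0, -2.4, 0.1, 1.0, 0, -2.8, 0.2, 0.6, 0, -2.8, 0.2, 0.6, 0])

```text
clock: 12.52
position: [0.5258, 0.0397, 0.0858]
ee_rot: [-0.0, 1.0, -0.029, -0.002]
contact_force: [0.4, 0.2, -3.3]
width: 0.0418
gripper_force: 24.6
```

Call:
apply_moves(steps=[-0.2, 0, -0.2, 0, -0.4, 0, -0.5, 0, -0.4, 0, -0.5, 0])

```text
clock: 12.77
position: [0.5231, 0.0394, 0.0812]
ee_rot: [0.0, 1.0, -0.029, -0.001]
contact_force: [-0.4, 0.1, -3.0]
width: 0.0416
gripper_force: 24.6
```

Call:
apply_moves(steps=[0, 0, 0.5, 0, -0.3, 0, 0.5, 0, -0.6, 0, 0.5, 0, -0.9, 0, 0.5, 0, -0.9, 0, 0.5, 0])

```text
clock: 13.18
position: [0.5136, 0.0395, 0.0872]
ee_rot: [0.0, 1.0, -0.029, -0.001]
contact_force: [-0.3, 0.4, -4.0]
width: 0.0417
gripper_force: 24.7
```

Call:
apply_moves(steps=[-0.3, 0, 0, 0, -0.5, 0, 0, 0, -0.5, 0, 0, 0])

```text
clock: 13.43
position: [0.5089, 0.0394, 0.0871]
ee_rot: [0.0, 1.0, -0.029, -0.0]
contact_force: [0.6, 0.4, -3.5]
width: 0.0417
gripper_force: 24.7
```

```bash
cat >> h.py <<'E'
def tilt(roi,ylane,f=None):
    """left-face label of a tilted bottle seen in 'side': centre & axis in lane x-z plane"""
    c,im=grab('side',f); m=mask(im,[105,110,30],[128,255,255],roi)
    v=cv2.cvtColor(im,cv2.COLOR_RGB2HSV)[:,:,2]; vals=v[m>0]
    th,_=cv2.threshold(vals.reshape(-1,1),0,255,cv2.THRESH_OTSU)
    out=[]
    for nm,mm,off in (('dark',m&((v<=th)*255).astype(np.uint8),.021),):
        for a,b,s in blobs(mm,40):
            n,l=cv2.connectedComponents(mm);k=l[int(round(b[1])),int(round(b[0]))]
            uv=np.argwhere(l==k)[:,::-1].astype(float)
            d=pix2ray(c,uv);o=np.array(c['xyz']);oy=(o[:2]-O)@EY;dy=d[:,:2]@EY
            P=o+d*((ylane+off-oy)/dy)[:,None];Q=np.c_[Ln(P)[:,0],P[:,2]]
            r=cv2.minAreaRect((Q*1000).astype(np.float32))
            out.append((nm,a,b.round(),Q.mean(0).round(4),r))
    return th,out
E
python3 - <<'E'
from h import *
s=get_state();print(Ln(s['position']),s['position'][2])
for r in [tilt((262,230,330,310),.125)]: print(r)
E
```

```text
[-0.02165428  0.12358087] 0.08712454699658417
(53.0, [('dark', np.int32(42), array([323., 232.]), array([-0.1128,  0.2901]), ((-110.81012725830078, 286.29351806640625), (14.593204498291016, 33.13285446166992), 62.99800109863281)), ('dark', np.int32(97), array([294., 288.]), array([-0.0302,  0.0628]), ((-29.905567169189453, 64.29194641113281), (51.64542770385742, 28.20870590209961), 62.574119567871094))])
```

Call:
apply_moves(steps=[0, 0, 0.8, 0, 4, -0.3, 0.8, 0, 5.8, -0.4, 0.3, 0, 5.8, -0.4, -0.3, 0, 5.8, -0.4, -0.8, 0, 5.8, -0.4, -1.1, 0])

```text
clock: 13.98
position: [0.5701, 0.0352, 0.0783]
ee_rot: [0.0, 1.0, -0.029, 0.003]
contact_force: [1.2, -0.7, 18.6]
width: 0.0418
gripper_force: 27.4
```

Call:
apply_moves(steps=[-0.6, 0, 0, 0, -1.2, 0.1, 0.1, 0, -1.8, 0.1, 0.1, 0, -2.3, 0.1, 0.1, 0])

```text
clock: 14.32
position: [0.5468, 0.0366, 0.0795]
ee_rot: [-0.0, 1.0, -0.03, 0.004]
contact_force: [3.9, 0.9, 5.9]
width: 0.0413
gripper_force: 27.0
```

```bash
python3 - <<'E'
from h import *
s=get_state();print(Ln(s['position']),s['position'][2],s['contact_force'])
print(tilt((255,235,335,310),.125))
E
```

```text
[0.01634972 0.12322017] 0.07945343412319784 [3.85978672 0.87464095 5.94854981]
(51.0, [('dark', np.int32(84), array([280., 283.]), array([-0.0189,  0.1352]), ((-21790894.0, 25443192.0), (5217406.0, 149311104.0), 38.826011657714844))])
```

Call:
apply_moves(steps=[-0.6, 0, -0.2, 0, -1.2, 0.1, -0.4, 0, -1.8, 0.1, -0.6, 0, -2.4, 0.1, -0.8, 0, -2.4, 0.1, -0.8, 0])

```text
clock: 14.78
position: [0.5225, 0.038, 0.0734]
ee_rot: [-0.0, 1.0, -0.03, 0.004]
contact_force: [-1.7, 1.5, 20.7]
width: 0.0417
gripper_force: 30.7
```

```bash
python3 - <<'E'
from h import *
s=get_state();print(Ln(s['position']),s['position'][2],s['contact_force'])
c,im=grab('side');cv2.imwrite('pics/s7.png',cv2.resize(im[220:330,220:360,::-1],None,fx=4,fy=4,interpolation=2))
E
```

```text
[-0.00796621  0.12304093] 0.07338339270954124 [-1.74588784  1.54687352 20.66694994]
```

View pics/s7.png

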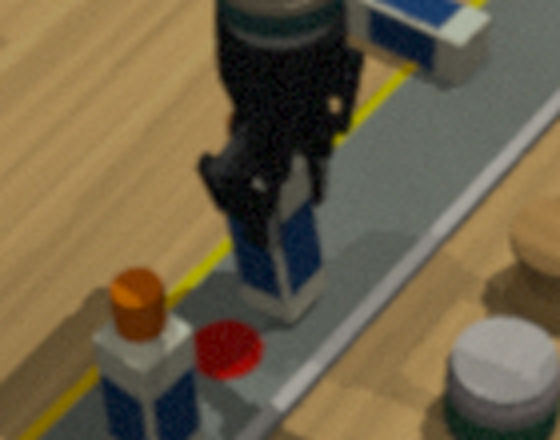

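Call:
apply_moves(steps=[-0.3, 0, 0, 0, -0.5, 0, 0, 0, -0.5, 0, 0.4, 0, -0.5, 0, 0.7, 0])

```text
clock: 15.17
position: [0.513, 0.0376, 0.0762]
ee_rot: [0.0, 1.0, -0.029, -0.002]
contact_force: [-0.6, 0.1, -3.7]
width: 0.0416
gripper_force: 28.0
```

```bash
python3 - <<'E'
from h import *
s=get_state();print(Ln(s['position']),s['position'][2],s['contact_force'])
print(tilt((268,262,310,300),.125))
E
```

```text
[-0.01745239  0.12204657] 0.0761674676510656 [-0.64137368  0.07597516 -3.68854084]
(49.0, [('dark', np.int32(82), array([286., 286.]), array([-0.0075,  0.0557]), ((-7.859775066375732, 60.76451873779297), (51.13188171386719, 27.82118034362793), 81.79285430908203))])
```

Call:
apply_moves(steps=[0, 0, -0.6, 0, -0.4, 0, -1.0, 0, -0.9, 0, -1.2, 0, -1.4, 0, -1.4, 0, -1.4, 0, -1.4, 0, -1.4, 0, -0.7, 0, -1.4, 0, -0.6, 0])

```text
clock: 15.8
position: [0.5012, 0.0374, 0.0709]
ee_rot: [0.0, 1.0, -0.029, -0.0]
contact_force: [0.8, -1.0, -3.4]
width: 0.0413
gripper_force: 28.0
```

```bash
python3 - <<'E'
from h import *
s=get_state();print(Ln(s['position']),s['position'][2],s['contact_force'])
print(tilt((262,255,315,305),.125))
E
```

```text
[-0.02922661  0.12107417] 0.0708968215174822 [ 0.81879178 -1.04010591 -3.36103804]
(48.0, [('dark', np.int32(57), array([291., 290.]), array([-0.0224,  0.0508]), ((-20.511117935180664, 51.36235809326172), (31.65876579284668, 27.601499557495117), 78.5362777709961))])
```

Call:
apply_moves(steps=[0, 0, -0.2, 0, 0, 0, -0.4, 0, 0, 0, -0.4, 0])

```text
clock: 16.1
position: [0.5016, 0.0375, 0.0689]
ee_rot: [-0.0, 1.0, -0.029, 0.0]
contact_force: [-6.9, 0.9, 30.7]
width: 0.0416
gripper_force: 32.0
```

Call:
apply_moves(steps=[0, 0, 0, 0, 0, 0, 0, 0, 0, 0, 0, 0, 0, 0, 0, 0, 0, 0, 4, 0, 0, 0, 8, 0, 0, 0, 12, 0, 0, 0, 14, 0], jaw=0)

```text
clock: 16.77
position: [0.5035, 0.0373, 0.2099]
ee_rot: [0.0, 1.0, -0.029, 0.003]
contact_force: [0.5, 0.0, -0.5]
width: 0.0856
gripper_force: 0.0
```

```bash
python3 - <<'E'
from h import *
c,im=grab('side');cv2.imwrite('pics/s8.png',cv2.resize(im[170:340,210:390,::-1],None,fx=3,fy=3,interpolation=2))
E
```

```text
(no output)
```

View pics/s8.png

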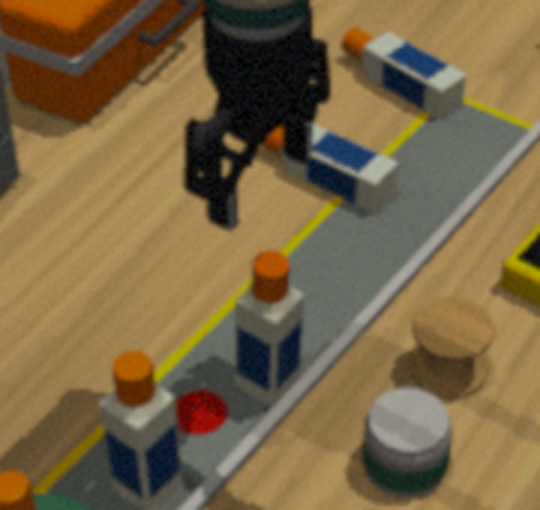

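```bash
cat > lying.py <<'E'
from h import *
c,im=grab('top')
s=get_state();x=Rq(s['ee_rot'])[:,0];yaw=np.degrees(np.arctan2(x[1],x[0]))
caps=[b for a,b,_ in blobs(mask(im,[5,170,100],[15,255,255],(230,150,490,260)),20)]
for a,b,_ in blobs(mask(im,[105,120,40],[125,255,255],(230,150,490,260)),150):
    B=onplane(c,[b],.042)[0]
    C=min((onplane(c,[k],.033)[0] for k in caps),key=lambda k:np.hypot(*(k-B)[:2]))
    u=(C-B)[:2];d=np.hypot(*u);u/=d;g=B[:2]+u*.049
    print('label',Ln(B).round(3),'d',d.round(3),'grasp',g.round(4),'dir',np.degrees(np.arctan2(u[1],u[0])).round(1),'footx',(Ln(B)[0]-.055).round(3),'shift cm',((g-s['position'][:2])*100).round(1),'yaw',yaw.round(1))
for k in caps: print(k.round(1),Ln(onplane(c,[k],.15)[0]).round(3))
E
python3 lying.py
```

```text
label [ 0.085 -0.302] d 0.083 grasp [ 0.6357 -0.4016] dir -11.3 footx 0.03 shift cm [ 13.1 -43.9] yaw -3.4
label [ 0.064 -0.132] d 0.083 grasp [ 0.6269 -0.224 ] dir -3.4 footx 0.009 shift cm [ 12.3 -26.1] yaw -3.4
[474.7 166.6] [ 0.142 -0.274]
[409.  170.7] [ 0.124 -0.11 ]
[252.6 220.7] [-0.014  0.268]
```

Call:
apply_moves(steps=[12.3, -26.1, 0, 0, 12.3, -26.1, 0, 0, 12.3, -26.1, 0, 0, 12.3, -26.1, 0, 0, 12.3, -26.1, 0, 0, 12.3, -26.1, 0, 0, 12.3, -26.1, 0, 0, 12.3, -26.1, -4, 0])

```text
clock: 17.53
position: [0.6326, -0.2339, 0.1707]
ee_rot: [0.006, 0.999, -0.032, 0.008]
contact_force: [3.4, -1.2, 0.9]
width: 0.085
gripper_force: 0.0
```

Call:
apply_moves(steps=[0, 0, -4, 0, 0, 0, -8, 0, 0, 0, -11, 0, 0, 0, -14, 0, 0, 0, -15.5, 0, 0, 0, -15.5, 0])

```text
clock: 18.03
position: [0.6198, -0.2214, 0.004]
ee_rot: [-0.003, 1.0, -0.03, -0.006]
contact_force: [-1.0, 1.6, -0.3]
width: 0.0854
gripper_force: 0.0
```

Call:
apply_moves(steps=[0, 0, 0.2, 0, 0, 0, 0.2, 0])

```text
clock: 18.2
position: [0.6252, -0.2238, 0.0135]
ee_rot: [0.0, 1.0, -0.029, 0.0]
contact_force: [0.6, -0.5, 1.6]
width: 0.0855
gripper_force: 0.0
```

Call:
apply_moves(steps=[0.3, 0, -0.1, 0, 0.3, 0, -0.1, 0, 0.3, 0, -0.1, 0, 0.3, 0, -0.1, 0, 0.3, 0, -0.1, 0, 0.3, 0, -0.1, 0, 0.3, 0, -0.1, 0], jaw=255, newtons=20)

```text
clock: 18.78
position: [0.6284, -0.2238, 0.0133]
ee_rot: [0.0, 1.0, -0.029, 0.001]
contact_force: [0.6, 0.5, 5.9]
width: 0.0417
gripper_force: 22.0
```

Call:
apply_moves(steps=[0, 0, 0.6, 0, -2, 0.1, 0.6, 0, -4, 0.25, 0.6, 0, -5.5, 0.35, 0.6, 0, -5.5, 0.35, 0.6, 0, -5.5, 0.35, 0.6, 0])

```text
clock: 19.28
position: [0.5718, -0.2198, 0.0178]
ee_rot: [-0.0, 1.0, -0.03, -0.001]
contact_force: [-0.2, 0.7, -2.7]
width: 0.0416
gripper_force: 20.9
```

Call:
apply_moves(steps=[-0.3, 0, 0, 0, -0.6, 0, 0, 0, -0.9, 0, 0, 0, -0.9, 0, 0, 0])

```text
clock: 19.62
position: [0.5634, -0.22, 0.018]
ee_rot: [-0.0, 1.0, -0.029, -0.0]
contact_force: [0.7, 0.2, -2.7]
width: 0.0418
gripper_force: 20.9
```

Call:
apply_moves(steps=[-0.3, 0, 0, 0, -0.6, 0, 0, 0, -0.6, 0, 0, 0])

```text
clock: 19.87
position: [0.5628, -0.2207, 0.0198]
ee_rot: [0.001, 1.0, -0.031, 0.006]
contact_force: [7.4, 2.0, -1.0]
width: 0.0418
gripper_force: 21.2
```

Contact with the lip. Now the arc.

Call:
apply_moves(steps=[-0.2, 0, 0.4, 0, -0.4, 0, 0.9, 0, -0.6, 0, 1.4, 0, -0.8, 0, 1.8, 0, -1.1, 0, 2.4, 0, -1.1, 0, 2.4, 0])

```text
clock: 20.37
position: [0.5496, -0.2203, 0.0441]
ee_rot: [0.001, 1.0, -0.03, 0.003]
contact_force: [5.4, 2.0, 0.6]
width: 0.0422
gripper_force: 21.4
```

Call:
apply_moves(steps=[-0.5, 0, 0.7, 0, -1.0, 0.1, 1.4, 0, -1.5, 0.1, 1.9, 0, -2.1, 0.1, 2.5, 0, -2.7, 0.2, 3.0, 0, -3.3, 0.2, 3.4, 0])

```text
clock: 20.87
position: [0.5141, -0.2182, 0.0769]
ee_rot: [0.0, 1.0, -0.029, 0.001]
contact_force: [4.1, 1.6, -0.7]
width: 0.0415
gripper_force: 21.3
```

```bash
cat > t.py <<'E'
from h import *
import sys
s=get_state();l=Ln(s['position']);print('TCP lane',l.round(4),s['position'][2].round(4),'F',s['contact_force'].round(1))
y=l[1];c=calibration('side')
cx=float(sys.argv[1]) if len(sys.argv)>1 else 0
q=W(l[0]+.005,y+.021);p=proj(c,[[*q,.06]])[0];print('centre px',p.round())
x0,y0=(p-[38,40]).astype(int);x1,y1=(p+[38,45]).astype(int)
th,o=tilt((x0,y0,x1,y1),y)
for k in o: print(th,k)
E
python3 t.py
```

```text
TCP lane [ 0.     -0.1332] 0.0769 F [ 4.1  1.6 -0.7]
centre px [339. 227.]
50.0 ('dark', np.int32(104), array([346., 232.]), array([-0.0207,  0.0559]), ((-20.271263122558594, 57.12769317626953), (54.88346481323242, 27.17081069946289), 42.52035140991211))
```

Call:
apply_moves(steps=[-0.6, 0, 0.5, 0, -1.1, 0.1, 0.9, 0, -1.6, 0.1, 1.2, 0, -2.1, 0.1, 1.4, 0, -2.6, 0.2, 1.5, 0, -2.9, 0.2, 1.5, 0])

```text
clock: 21.42
position: [0.4827, -0.2155, 0.0908]
ee_rot: [-0.0, 1.0, -0.029, -0.001]
contact_force: [-0.0, -0.2, -2.3]
width: 0.042
gripper_force: 21.1
```

```bash
python3 t.py
```

```text
TCP lane [-0.0315 -0.1325] 0.0908 F [-0.  -0.2 -2.3]
centre px [348. 232.]
55.0 ('dark', np.int32(115), array([355., 233.]), array([-0.0494,  0.0675]), ((-47.61839294433594, 69.25601196289062), (54.61540603637695, 28.191112518310547), 46.69802474975586))
```

Call:
apply_moves(steps=[3.3, -0.2, 0, 0, 3.3, -0.2, -0.5, 0, 3.3, -0.2, -1.1, 0, 3.0, -0.2, -1.3, 0, 2.7, -0.2, -1.3, 0, 2.4, -0.2, -1.3, 0])

```text
clock: 21.97
position: [0.5085, -0.2179, 0.078]
ee_rot: [-0.0, 1.0, -0.03, 0.0]
contact_force: [3.2, 1.4, -1.0]
width: 0.0416
gripper_force: 21.3
```

Call:
apply_moves(steps=[-0.4, 0, -0.2, 0, -0.8, 0.1, 0, 0, -1.2, 0.1, 0.3, 0, -1.6, 0.1, 0.5, 0, -2.0, 0.1, 0.6, 0, -2.0, 0.1, 0.6, 0])

```text
clock: 22.47
position: [0.4891, -0.2174, 0.0855]
ee_rot: [0.0, 1.0, -0.03, 0.001]
contact_force: [3.3, 1.0, 6.0]
width: 0.0417
gripper_force: 22.5
```

```bash
python3 t.py
```

```text
TCP lane [-0.025 -0.134] 0.0855 F [3.3 1.  6. ]
centre px [346. 231.]
51.0 ('dark', np.int32(106), array([350., 233.]), array([-0.0316,  0.0582]), ((-31.400598526000977, 60.2406005859375), (53.645687103271484, 28.040225982666016), 62.72635269165039))
```

Call:
apply_moves(steps=[0, 0, 1.0, 0, 4, -0.3, 1.0, 0, 5.8, -0.4, 0.6, 0, 5.8, -0.4, 0, 0, 5.8, -0.4, -0.5, 0, 5.8, -0.4, -0.8, 0])

```text
clock: 23.02
position: [0.5479, -0.2215, 0.0781]
ee_rot: [0.001, 1.0, -0.029, 0.001]
contact_force: [3.5, 2.9, 20.9]
width: 0.0414
gripper_force: 24.6
```

Call:
apply_moves(steps=[-0.6, 0, 0, 0, -1.2, 0.1, 0.1, 0, -1.8, 0.1, 0.1, 0, -2.4, 0.1, 0, 0, -3.0, 0.2, -0.1, 0, -3.6, 0.2, -0.3, 0, -4.2, 0.3, -0.5, 0])

```text
clock: 23.6
position: [0.5054, -0.2188, 0.0744]
ee_rot: [0.001, 1.0, -0.03, 0.002]
contact_force: [-0.9, 0.1, 17.0]
width: 0.0418
gripper_force: 26.9
```

```bash
python3 t.py
```

```text
TCP lane [-0.0086 -0.1343] 0.0744 F [-0.9  0.1 17. ]
centre px [341. 228.]
48.0 ('dark', np.int32(84), array([339., 229.]), array([0.0049, 0.053 ]), ((3.545133590698242, 55.72760772705078), (54.283206939697266, 27.654815673828125), 80.71537780761719))
```

Call:
apply_moves(steps=[-0.4, 0, -0.2, 0, -0.8, 0, -0.3, 0, -1.2, 0.1, -0.5, 0, -1.6, 0.1, -0.6, 0, -1.8, 0.1, -0.7, 0, -1.8, 0.1, -0.3, 0])

```text
clock: 24.15
position: [0.4874, -0.2178, 0.0706]
ee_rot: [0.001, 1.0, -0.03, 0.002]
contact_force: [-0.7, -0.9, -2.7]
width: 0.0418
gripper_force: 24.1
```

```bash
python3 t.py
```

```text
TCP lane [-0.0266 -0.1345] 0.0706 F [-0.7 -0.9 -2.7]
centre px [347. 231.]
44.0 ('dark', np.int32(73), array([342., 230.]), array([-0.0058,  0.0537]), ((-5.87617826461792, 53.50404739379883), (50.18471908569336, 26.832969665527344), 86.56369018554688))
```

Call:
apply_moves(steps=[0, 0, -0.2, 0, 0, 0, -0.3, 0, 0, 0, -0.3, 0])

```text
clock: 24.45
position: [0.486, -0.2174, 0.0693]
ee_rot: [0.001, 1.0, -0.029, 0.0]
contact_force: [-5.5, 3.4, 29.5]
width: 0.0417
gripper_force: 27.2
```

Call:
apply_moves(steps=[0, 0, 0, 0, 0, 0, 0, 0, 0, 0, 0, 0, 0, 0, 0, 0, 0, 0, 4, 0, 0, 0, 8, 0, 0, 0, 12, 0, 0, 0, 14, 0], jaw=0)

```text
clock: 25.12
position: [0.4879, -0.218, 0.209]
ee_rot: [0.001, 1.0, -0.029, 0.002]
contact_force: [0.9, -0.9, -0.3]
width: 0.0854
gripper_force: 0.0
```

```bash
python3 lying.py
```

```text
[474.6 166.5] [ 0.142 -0.273]
[254.1 221. ] [-0.014  0.264]
```

Call:
apply_moves(steps=[14.8, -18.4, 0, -8, 14.8, -18.4, 0, -8, 14.8, -18.4, 0, -8, 14.8, -18.4, 0, -8, 14.8, -18.4, 0, -8, 14.8, -18.4, 0, -8, 14.8, -18.4, 0, -8])

```text
clock: 25.75
position: [0.6368, -0.4061, 0.2008]
ee_rot: [0.001, 0.995, -0.1, -0.001]
contact_force: [0.8, 0.3, 0.1]
width: 0.0854
gripper_force: 0.0
```

```bash
sed 's/,150):/,60):/' lying.py | python3 -; python3 - <<'E'
from h import *
c,im=grab('wrist','w3')
E
```

```text
label [ 0.084 -0.302] d 0.083 grasp [ 0.6355 -0.4019] dir -11.5 footx 0.029 shift cm [0.  0.1] yaw -11.5
[474.9 166.5] [ 0.142 -0.274]
[252.7 220.6] [-0.013  0.268]
[312.5 229.5] [-0.03   0.121]
```

View pics/w3.png

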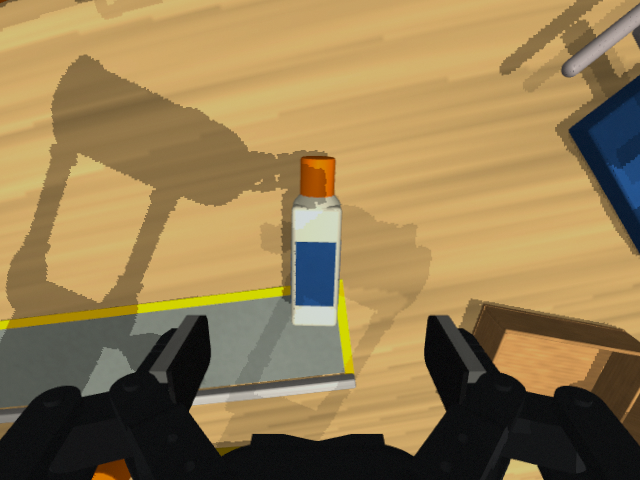

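Call:
apply_moves(steps=[0, 0, -4, 0, 0, 0, -8, 0, 0, 0, -12, 0, 0, 0, -15, 0, 0, 0, -17.5, 0, 0, 0, -18.8, 0, 0, 0, -18.8, 0, 0, 0, -18.8, 0])

```text
clock: 26.52
position: [0.6344, -0.4004, 0.0175]
ee_rot: [-0.0, 0.995, -0.099, -0.0]
contact_force: [0.2, -0.1, -0.2]
width: 0.0856
gripper_force: 0.0
```

Call:
apply_moves(steps=[0.3, 0, -0.5, 0, 0.3, -0.1, -0.5, 0])

```text
clock: 26.68
position: [0.6392, -0.4025, 0.0141]
ee_rot: [0.001, 0.995, -0.099, 0.002]
contact_force: [0.2, 0.1, 0.1]
width: 0.0853
gripper_force: 0.0
```

Call:
apply_moves(steps=[0, 0, 0, 0, 0, 0, 0, 0, 0, 0, 0, 0, 0, 0, 0, 0, 0, 0, 0, 0, 0, 0, 0, 0], jaw=255, newtons=20)

```text
clock: 27.18
position: [0.638, -0.4024, 0.013]
ee_rot: [0.0, 0.995, -0.099, 0.0]
contact_force: [0.0, 0.5, 3.4]
width: 0.0422
gripper_force: 21.3
```

Call:
apply_moves(steps=[0, 0, 2, 0, -2, 2, 2, 4, -4, 4, 2, 7.8, -7, 5, 2, 7.8, -7, 5, 2, 7.8, -7, 5, 0.6, 7.8, -7, 5, 0.6, 7.8, -7, 5, 0.6, 7.8])

```text
clock: 27.85
position: [0.5668, -0.3515, 0.017]
ee_rot: [-0.001, 1.0, -0.031, -0.001]
contact_force: [0.1, -0.5, -2.7]
width: 0.042
gripper_force: 21.4
```

```bash
python3 t.py
```

```text
TCP lane [ 0.0612 -0.2628] 0.017 F [ 0.1 -0.5 -2.7]
centre px [345. 197.]
53.0 ('dark', np.int32(50), array([362., 214.]), array([0.0001, 0.0234]), ((0.011088371276855469, 23.73268699645996), (30.08078384399414, 24.840059280395508), 85.3520736694336))
53.0 ('dark', np.int32(107), array([344., 231.]), array([ 0.0627, -0.0774]), ((61.18523025512695, -78.51228332519531), (61.434181213378906, 30.88880729675293), 87.14395904541016))
53.0 ('dark', np.int32(51), array([354., 230.]), array([ 0.0252, -0.0521]), ((25.538436889648438, -53.92728042602539), (13.668634414672852, 73.58869934082031), 5.191143035888672))
```

Creep to the lip.

Call:
apply_moves(steps=[-0.3, 0, 0, 0, -0.6, 0, 0, 0, -0.9, 0, 0, 0, -1.1, 0, 0, 0, -1.1, 0, 0, 0])

```text
clock: 28.32
position: [0.5561, -0.3521, 0.0183]
ee_rot: [-0.0, 1.0, -0.031, -0.0]
contact_force: [-0.6, 1.1, -3.8]
width: 0.0418
gripper_force: 21.4
```

Call:
apply_moves(steps=[-0.3, 0, 0, 0, -0.6, 0, 0, 0, -0.8, 0, 0, 0, -0.8, 0, 0, 0])

```text
clock: 28.65
position: [0.5548, -0.3528, 0.0205]
ee_rot: [0.001, 0.999, -0.033, 0.007]
contact_force: [10.4, 3.2, -1.1]
width: 0.0416
gripper_force: 21.8
```

Call:
apply_moves(steps=[-0.2, 0, 0.4, 0, -0.4, 0, 0.9, 0, -0.6, 0, 1.4, 0, -0.8, 0, 1.8, 0, -1.1, 0, 2.4, 0, -1.1, 0, 2.4, 0])

```text
clock: 29.15
position: [0.541, -0.3524, 0.0446]
ee_rot: [0.001, 0.999, -0.032, 0.004]
contact_force: [6.3, 2.2, 0.8]
width: 0.0422
gripper_force: 22.2
```

Call:
apply_moves(steps=[-0.5, 0, 0.7, 0, -1.0, 0.1, 1.4, 0, -1.5, 0.1, 1.9, 0, -2.1, 0.1, 2.5, 0, -2.7, 0.2, 3.0, 0, -3.3, 0.2, 3.4, 0])

```text
clock: 29.65
position: [0.5054, -0.3501, 0.0772]
ee_rot: [0.0, 1.0, -0.031, 0.001]
contact_force: [4.7, 1.7, -0.2]
width: 0.0418
gripper_force: 21.9
```

Call:
apply_moves(steps=[-0.5, 0, 0.1, 0, -0.9, 0, 0.3, 0, -1.3, 0.1, 0.5, 0, -1.7, 0.1, 0.7, 0, -2.1, 0.1, 0.9, 0, -2.1, 0.1, 0.9, 0])

```text
clock: 30.15
position: [0.4831, -0.3489, 0.086]
ee_rot: [-0.0, 1.0, -0.031, 0.0]
contact_force: [3.6, 3.1, 4.5]
width: 0.0419
gripper_force: 22.9
```

```bash
python3 t.py
```

```text
TCP lane [-0.0225 -0.2656] 0.086 F [3.6 3.1 4.5]
centre px [369. 206.]
55.0 ('dark', np.int32(99), array([373., 209.]), array([-0.0331,  0.0593]), ((-31.56814956665039, 60.323333740234375), (51.51397705078125, 28.406911849975586), 55.28416061401367))
55.0 ('dark', np.int32(114), array([344., 231.]), array([ 0.0639, -0.0806]), ((63.04301452636719, -81.56510925292969), (34.379032135009766, 63.949371337890625), 1.7676035165786743))
55.0 ('dark', np.int32(50), array([354., 230.]), array([ 0.027, -0.057]), ((26.240978240966797, -56.72669219970703), (72.37599182128906, 14.959497451782227), 85.99376678466797))
```

Call:
apply_moves(steps=[-0.3, 0, -0.1, 0, -0.6, 0, 0, 0, -0.9, 0.1, 0.1, 0, -1.1, 0.1, 0.2, 0, -1.1, 0.1, 0.2, 0])

```text
clock: 30.62
position: [0.4733, -0.3483, 0.088]
ee_rot: [0.0, 1.0, -0.031, 0.001]
contact_force: [3.4, 3.9, 6.5]
width: 0.0416
gripper_force: 23.6
```

```bash
python3 t.py | head -3
```

```text
TCP lane [-0.0324 -0.2656] 0.088 F [3.4 3.9 6.5]
centre px [372. 208.]
55.0 ('dark', np.int32(104), array([374., 208.]), array([-0.0362,  0.0623]), ((-35.44377517700195, 64.29592895507812), (51.85996627807617, 27.521041870117188), 64.57752990722656))
```

Call:
apply_moves(steps=[0, 0, 1.0, 0, 4, -0.3, 1.0, 0, 5.8, -0.4, 0.6, 0, 5.8, -0.4, 0, 0, 5.8, -0.4, -0.5, 0, 5.8, -0.4, -0.8, 0, 5.8, -0.4, -0.9, 0])

```text
clock: 31.25
position: [0.53, -0.3522, 0.0796]
ee_rot: [0.0, 1.0, -0.031, -0.0]
contact_force: [0.1, 2.5, 13.3]
width: 0.0417
gripper_force: 24.3
```

Call:
apply_moves(steps=[-0.6, 0, -0.1, 0, -1.2, 0.1, 0, 0, -1.8, 0.1, 0, 0, -2.4, 0.1, -0.1, 0, -3.0, 0.2, -0.2, 0, -3.6, 0.2, -0.4, 0, -4.2, 0.3, -0.6, 0])

```text
clock: 31.83
position: [0.4885, -0.3496, 0.0749]
ee_rot: [0.001, 1.0, -0.031, 0.001]
contact_force: [0.4, 2.4, 12.6]
width: 0.042
gripper_force: 27.1
```

```bash
python3 t.py|head -3
```

```text
TCP lane [-0.0171 -0.266 ] 0.0749 F [ 0.4  2.4 12.6]
centre px [367. 206.]
44.0 ('dark', np.int32(79), array([365., 207.]), array([-0.0031,  0.0508]), ((-2.3129005432128906, 54.42090606689453), (50.60254669189453, 24.532522201538086), 84.52792358398438))
```

Call:
apply_moves(steps=[-0.4, 0, -0.2, 0, -0.8, 0, -0.4, 0, -1.0, 0.1, -0.5, 0, -1.0, 0.1, -0.5, 0, -1.0, 0.1, -0.2, 0])

```text
clock: 32.3
position: [0.4804, -0.3497, 0.0735]
ee_rot: [0.002, 0.999, -0.031, 0.003]
contact_force: [2.2, -0.7, -0.6]
width: 0.0417
gripper_force: 26.1
```

Call:
apply_moves(steps=[0, 0, -0.1, 0, 0, 0, -0.1, 0, 0, 0, -0.1, 0, 0, 0, -0.1, 0, 0, 0, 4, 0, 0, 0, 8, 0, 0, 0, 12, 0, 0, 0, 16, 0], jaw=0)

```text
clock: 32.97
position: [0.4779, -0.3477, 0.2308]
ee_rot: [-0.001, 1.0, -0.031, -0.001]
contact_force: [1.7, -1.2, -0.0]
width: 0.0847
gripper_force: 0.0
```

Call:
apply_moves(steps=[-2, 8, 8, 0, -4, 14, 12, 0, -4, 18, 12, 0, -4, 22, 12, 0, -4, 26, 12, 0, -4, 30, 12, 0, -4, 34, 12, 0, -4, 34, 12, 0])

```text
clock: 33.63
position: [0.4394, -0.0473, 0.3453]
ee_rot: [0.0, 0.999, -0.032, -0.0]
contact_force: [0.9, 0.0, 0.2]
width: 0.0852
gripper_force: 0.0
```

```bash
python3 - <<'E'
from h import *
ct,it=grab('top','top9');cs,is_=grab('side','side9')
for n,c,im in (('top',ct,it),('side',cs,is_)):
    for a,b,s in blobs(mask(im,[4,170,90],[16,255,255],(100,150,490,340)),20): print(n,a,b.round(1),Ln(onplane(c,[b],.138 if n=='side' else .147)[0]).round(3))
cv2.imwrite('pics/f.png',np.vstack([cv2.resize(it[150:270,180:490,::-1],(775,300)),cv2.resize(is_[160:340,180:480,::-1],(500,300))[:, :].copy() if 0 else cv2.copyMakeBorder(cv2.resize(is_[160:340,180:480,::-1],(500,300)),0,0,0,275,0)]))
E
```

```text
top 92 [255.2 221.7] [-0.016  0.262]
top 89 [312.6 229.3] [-0.029  0.121]
top 25 [416.3 225.1] [-0.009 -0.132]
top 41 [469.9 230. ] [-0.016 -0.265]
top 74 [145.8 262.5] [-0.127  0.532]
side 1354 [240.7 164.7] [ 0.36  -0.107]
side 82 [373.6 180. ] [-0.01  -0.271]
side 29 [249.3 190.3] [ 0.252 -0.023]
side 45 [242.4 199.2] [0.241 0.019]
side 81 [349.6 202.7] [-0.01  -0.139]
side 109 [297.  258.4] [-0.021  0.118]
side 87 [482.7 269.5] [-0.399 -0.104]
side 136 [253.7 292.9] [-0.008  0.26 ]
side 129 [212.7 332.8] [-0.009  0.391]
```

View pics/f.png

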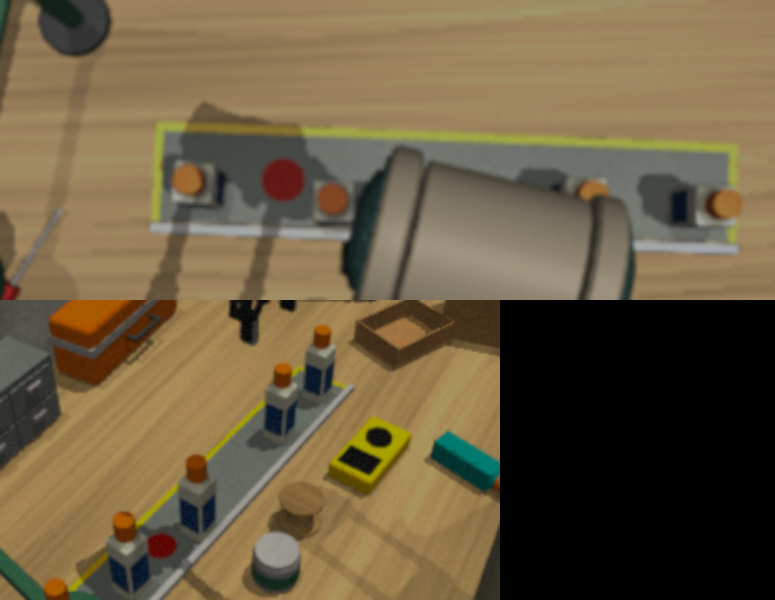

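Call:
apply_moves(steps=[-1, 43.4, 2, 0, -1, 43.4, 2, 0, -1, 43.4, 2, 0, -1, 43.4, 2, 0, -1, 43.4, 2, 0, -1, 43.4, 2, 0, -1, 43.4, 2, 0, -1, 43.4, 2, 0])

```text
clock: 34.4
position: [0.4327, 0.2851, 0.36]
ee_rot: [0.001, 1.0, -0.032, -0.0]
contact_force: [-0.3, 0.5, 0.7]
width: 0.0856
gripper_force: 0.0
```

Call:
apply_moves(steps=[0, 11, 0, 0, 0, 11, 0, 0, 0, 11, 0, 0, 0, 11, 0, 0, 0, 11, 0, 0])

```text
clock: 34.82
position: [0.4331, 0.3944, 0.3589]
ee_rot: [0.002, 1.0, -0.03, -0.001]
contact_force: [0.1, 0.2, -0.1]
width: 0.0856
gripper_force: 0.0
```

Call:
apply_moves(steps=[0, -0.7, 0, 0, 0, -0.7, -4, 0, 0, -0.7, -8, 0, 0, -0.7, -8.6, 0, 0, -0.7, -8.6, 0, 0, -0.7, -8.6, 0])

```text
clock: 35.32
position: [0.4338, 0.3862, 0.2765]
ee_rot: [-0.0, 0.999, -0.032, 0.001]
contact_force: [1.0, 0.1, 0.4]
width: 0.0855
gripper_force: 0.0
```

Call:
apply_moves(steps=[0, 0, 0, 0, 0, 0, 0, 0, 0, 0, 0, 0, 0, 0, 0, 0, 0, 0, 0, 0, 0, 0, 0, 0], jaw=255, newtons=35)

```text
clock: 35.82
position: [0.4329, 0.3874, 0.2756]
ee_rot: [-0.0, 1.0, -0.031, 0.001]
contact_force: [-0.6, 0.2, 3.4]
width: 0.021
gripper_force: 34.2
```

```bash
python3 - <<'E'
from h import *
def head(t): return H-.294*(EX*np.cos(t)+EY*np.sin(t))
p=get_state()['position'][:2];l=Ln(p);t0=np.arctan2(.42-l[1],.17-l[0]);print(p,t0,np.hypot(*(p-H)))
for t in np.linspace(t0,.954,15)[1:]: print(round(t,3),((head(t)-head(t0))*100).round(1))
print(W(0,.18),head(.954))
E
```

```text
[0.43289228 0.38738795] -0.15720583234546368 0.29345084324958187
-0.078 [-0.4 -2.3]
0.002 [-0.7 -4.6]
0.081 [-0.7 -6.9]
0.16 [-0.6 -9.3]
0.24 [ -0.3 -11.6]
0.319 [  0.2 -13.9]
0.398 [  0.9 -16.1]
0.478 [  1.8 -18.3]
0.557 [  2.8 -20.4]
0.637 [  4.  -22.4]
0.716 [  5.3 -24.3]
0.795 [  6.8 -26.1]
0.875 [  8.4 -27.8]
0.954 [ 10.2 -29.3]
[0.5341461  0.09434953] [0.53410047 0.09452651]
```

Call:
apply_moves(steps=[-0.4, -2.3, 0, 0, -0.7, -4.6, 0, 0, -0.7, -6.9, 0, 0, -0.6, -9.3, 0, 0, -0.3, -11.6, 0, 0, 0.2, -13.9, 0, 0, 0.9, -16.1, 0, 0, 1.8, -18.3, 0, 0])

```text
clock: 36.48
position: [0.4499, 0.2046, 0.2755]
ee_rot: [-0.002, 1.0, -0.03, -0.0]
contact_force: [-1.3, 4.4, 1.7]
width: 0.0211
gripper_force: 34.7
```

Call:
apply_moves(steps=[1.0, -2.1, 0, 0, 2.2, -4.1, 0, 0, 3.5, -6.0, 0, 0, 5.0, -7.8, 0, 0, 6.6, -9.5, 0, 0, 8.4, -11.0, 0, 0, 8.4, -11.0, 0, 0, 8.4, -11.0, 0, 0])

```text
clock: 37.15
position: [0.5359, 0.0931, 0.2753]
ee_rot: [0.0, 0.999, -0.032, 0.001]
contact_force: [1.5, -1.4, 3.3]
width: 0.0211
gripper_force: 35.2
```

Call:
apply_moves(steps=[0, 0, 0, 0, 0, 0, 0, 0, 0, 0, 0, 0, 0, 0, 0, 0, 0, 0, 3, 0, 0, 0, 6, 0, 0, 0, 10, 0, 0, 0, 14, 0], jaw=0)

```text
clock: 37.82
position: [0.5335, 0.0946, 0.4157]
ee_rot: [0.0, 1.0, -0.031, -0.001]
contact_force: [1.3, 0.1, 0.0]
width: 0.0857
gripper_force: 0.0
```

Call:
apply_moves(steps=[-6, -12, 0, 0, -6, -12, 0, 0, -6, -12, 0, 0, -6, -12, 0, 0, -6, -12, 0, 0, -6, -12, 0, 0])

```text
clock: 38.32
position: [0.4746, -0.0255, 0.415]
ee_rot: [-0.001, 1.0, -0.032, 0.0]
contact_force: [-0.1, 0.6, -0.3]
width: 0.0854
gripper_force: 0.0
```

```bash
python3 - <<'E'
from h import *
for n,z in (('top',.315),('side',.138)):
    c,im=grab(n)
    for a,b,s in blobs(mask(im,[4,170,90],[16,255,255],(190,170,490,320)),20): print(n,a,b.round(1),Ln(onplane(c,[b],.138)[0]).round(3),'z.31:',Ln(onplane(c,[b],.315 if n=='top' else .29)[0]).round(3))
E
```

```text
top 74 [283.4 209.5] [0.018 0.195] z.31: [0.    0.178]
top 91 [255.  221.6] [-0.015  0.264] z.31: [-0.027  0.236]
top 53 [469.9 229.2] [-0.013 -0.268] z.31: [-0.026 -0.21 ]
side 446 [232.2 175.3] [ 0.343 -0.05 ] z.31: [0.177 0.103]
side 84 [374.  180.2] [-0.012 -0.271] z.31: [-0.107 -0.074]
side 84 [245.3 195.2] [0.246 0.001] z.31: [0.1   0.144]
side 83 [349.7 202.7] [-0.01  -0.139] z.31: [-0.106  0.031]
side 56 [267.7 211. ] [0.15  0.019] z.31: [0.023 0.159]
side 118 [297.5 258.8] [-0.023  0.118] z.31: [-0.116  0.238]
side 43 [480.6 268.3] [-0.393 -0.105] z.31: [-0.414  0.059]
side 152 [253.9 293.7] [-0.01   0.262] z.31: [-0.106  0.354]
```

Lamp head measures (0, 178 mm), over the spot, and all bottles are unchanged and standing.

```bash
python3 -c "
from rig import *
print(sign_off())"
```

```text
the job is handed in; nothing more can be done
None
```

I handed the job in with all three tipped bottles standing in the lane beside N1 and the lamp head back over the red spot, about 2 mm off by the top camera; the sign-off gave no verdict.

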